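# Load the pin-height checker and hold its sprung bridge at the red bands

### The arm

A 6-joint arm with a two-finger parallel gripper is mounted at the origin on the work surface. World frame = base frame: x ahead of the robot, y to its left, z up, the work surface at z = 0. Lengths are in m, angles in rad, forces in N, time in s.
With the tool pointing down it reaches from about 0.3 to 0.775 m from the base axis. Payload 14.6 kg.
Tool frame: the origin (TCP) lies on the centre line of the jaws, within the pads' length; the fingertips stand ctrl.tcp_to_tips ahead of it and the grasp point (between the pads) lies 2 mm behind it (ctrl.tcp_to_tips is the distance from the TCP to the fingertips, in m); z points along the fingers, y is the line along which they close (so a half turn about z gives the same grasp; the last joint's range is limited). The gripper opens to 94 mm and grips with 3 to 60 N. Pads are 16 mm wide; open, the fingers measure 119 mm over their backs; the gripper's body (75 mm by 177 mm) begins 78 mm behind the grasp point.
Start: joints at [-1.322, 0.3, 1.521, -0, 1.321, -0.067], TCP at [0.171, -0.523, 0.222] pointing down, gripper open.
Joint ranges: [-3.03, 3.03], [-0.79, 2.21], [0.23, 2.52], [-1.04, 4.18], [0, 3.07], [-2.55, 2.55]. Speed limits (rad/s): [2.22, 2.22, 2.57, 3.14, 3.14, 3.14].

### API

Orientations are given as [roll, pitch, yaw] about the fixed x, y, z axes, in that order (R = Rz(yaw) Ry(pitch) Rx(roll)).
In Python, from station import telemetry, viewer, hand_in, ctrl gives the robot as it stands.
- The arm moves only by the tool step_arm, never from a script. Its argument "plan" is a list of rows, each an object of numbers: "dx", "dy", "dz": the shift along the tool's x, y, z scaled (see below); "rx", "ry", "rz": the turn, a rotation vector about the tool's x, y, z scaled (see below); "claw": the closure, from 0 (fully open) to 1 (shut). In form: [{"dx": .., "dy": .., "dz": .., "rx": .., "ry": .., "rz": .., "claw": ..}, ...]. A call has 1 to 10 rows; each row shifts and turns the commanded pose from where the row before left it, along the tool's axes as they then stand; what a row does not reach is not made up. The controller multiplies each number of a shift by 0.1 m and each number of a turn by 90 degrees. A row lasts 1/10 s, in which the tool goes at most 50 mm and 8.59 degrees, less where a joint would pass 70% of its speed; a pose out of reach is approached as far as the arm can. A call with a number of a shift or a turn outside -1 to 1 is refused whole. A call with a gripper value outside its range is refused whole. The fingers move at their own pace and stop on an object; "grip_force" is the grip in N (left out, the last holds). Time passes only in rows, so rows that do not move let the fingers close. It gives the time, the measured TCP pose, the force, the opening and the grip force at its end, in the units of the state.
- telemetry.get_obs(): the state, without advancing time (a new reading comes with each control period).
- viewer.camera(name): name is "side" or "top" or "wrist"; returns a dict with "img" (384x512x3 uint8, red, green, blue), "z_map" (384x512 float32, m along the optical axis (not along the pixel's ray), 0 where there is no reading), "fx", "fy", "cx", "cy" (pixels), "dist" ([k1, k2, p1, p2, k3] as OpenCV has them; the pictures are not rectified), "R" (3x3) and "t" (3): a world point X has camera coordinates R X + t; the wrist camera has in their place "tool_from_camera" (4x4, takes a point from camera to tool coordinates, whose origin is the TCP and whose axes are the flange's). Camera axes: x right, y down, z forward; pixel columns grow to the right and rows downward; lengths in m; the calibration is good to about 2 mm. A picture is of the moment at which its call begins: read the wrist's pose just before it.
- hand_in(): hands the job in; it is judged then, once.
Trained networks look in a picture, given as the dict that the camera call returned (one of the last four; its "shot" number tells which), for a name from the list of things; names that differ only in an ending like _2 or _b are one class to them, and where a whole thing is asked for, a point or a joint stands for the part that bears it (a point fixed in the world has none). Each returns a list of dicts, best first, with "score" (0 to 1); they miss things now and then, are a little off and sometimes report something else, mostly with a low value. They report only what shows in the picture. A call takes as long as a camera call. They do not tell look-alikes from the thing itself.
- viewer.recognise(target, picture): "rect" ([left, top, right, bottom] in pixels, round what is visible of it).
The state is a dict: "time_s": time; "qpos": joint angles; "joint_vel": joint speeds; "tau": joint torques, N m; "ee_pos": TCP position; "eef_rot": TCP orientation; "force": force on the tool from outside, world axes, zero at the start; "moment": the same for the moment, N m; "grip_width": finger opening in m; "grip_force": force on a finger pad.
Only numpy, scipy, OpenCV 4.12 (cv2) and the standard library are available. Lean on these libraries where they do the work, as an engineer would, in place of code of your own. Each camera call takes 0.05 s, during which the arm holds its last target. There are 200 camera calls.

### The job

Sort the three loose steel pins into the checking fixture, standing upright and right down: the two long ones in the deep holes of the blue row, the short one in the free shallow hole of the yellow row beside the short pin already there. Then take the black handle and pull the spring-return bridge over the pins towards the robot until its two pointers lie within the red bands, and hold it there: finish while still holding the handle, because the bridge springs back if let go. Leave the blue bin, the tin and the screwdriver where they are.

Things in the scene. Friction and masses are not known exactly. Their poses are not given: they have to be found in the camera images.
- fixture: grey checking fixture fixed to the bench, base 270 x 270 x 10 mm; origin under its centre, x away from the robot (turned up to 0.3 rad), y left, z up. Its two hole blocks (blue centred at x +20 mm, yellow at x -35 mm; each 55 x 125 mm in x, y) have tops 45 mm above the bench. A pin in its matching hole stands 35 mm out, top 80 mm above the bench; a long one in a shallow hole blocks the bridge
- deep0 (a point): mouth centre of the right deep hole (blue row, fixture y = -30 mm), 45 mm above the bench; for a long pin. 24 mm across, 35 mm deep, small chamfer
- deep1 (a point): mouth centre of the left deep hole (blue row, fixture y = +30 mm); for a long pin. 24 mm across, 35 mm deep
- shallow0 (a point): mouth centre of the free, right shallow hole (yellow row, fixture y = -30 mm), 45 mm above the bench; for the loose short pin. 24 mm across, 15 mm deep
- shallow1 (a point): mouth centre of the other shallow hole (yellow row), left one (fixture y = +30 mm); a short pin is in it from the start
- long_a_mid (a point): centre (half-way up) of a long plain steel pin, 20 mm diameter, 70 mm long, about 170 g, standing upright loose on the bench; z along the pin
- long_b_mid (a point): centre of the second long pin, same as the first
- short_a_mid (a point): centre of the loose short pin, 20 mm diameter, 50 mm long, about 120 g, standing upright on the bench; same steel as the long ones
- short_b_mid (a point): centre of the short pin that already stands in the left shallow hole; it stays there
- bridge (a joint): travel of the sprung bridge in m: 0 = home at the far end (fixture x = +90 mm), growing as it is pulled towards the robot (fixture -x), stop at 0.19. The spring pulls it back: about 3 N at home, rising 0.5 N per 10 mm, 10 to 12 N at the mark
- handle (a point): grip point of the bridge's black handle, an upright tab 12 mm thick (fixture x), 44 mm wide (y), top 122 mm and grip point 110 mm above the bench. The bar under it, 84 to 90 mm above the bench and as thick, just clears seated pins; its legs are at fixture y = +-80 mm. Pinch the tab from above, fingers on its near and far faces, tips above 82 mm
- pointer (a point): point midway between the bridge's two thin black pointers (one sticks out at each side of the fixture, 22 mm above the bench); it moves with the bridge, same fixture x as the handle
- mark (a point): point midway between the two red bands on the base's white strips, one each side, given 22 mm above the bench; each band is 12 mm long along fixture x, 24 mm wide. Their place along fixture x (60 to 85 mm on the robot's side of the fixture's origin) differs from start to start. Axes as the fixture's
- bin: open blue plastic bin, 150 x 110 x 60 mm high, bystander; origin at the centre of its underside
- tin: blue and white rectangular tin, 60 x 100 x 130 mm high plus a white cap 18 mm high, bystander; origin at the centre of its underside
- screwdriver: screwdriver with orange handle lying on the bench, bystander; lies along its own x, handle to -x
Not all that is in view belongs to the job. Leave any pink or turquoise look-alike of the part that bears long_a_mid alone.

How it is judged:
On the way:
1. with the bridge still home, all four pins stand right down in the holes of their row: long ones in the deep blue row, short ones in the shallow yellow row ((horizontal distance between long_a_mid and deep0 below 0.005 m or horizontal distance between long_a_mid and deep1 below 0.005 m) and height (world z) of each of long_a_mid, long_b_mid below 0.049 m and angle between each of long_a_mid, long_b_mid, short_a_mid, short_b_mid's own z axis and vertical below 0.12 rad and (horizontal distance between long_b_mid and deep0 below 0.005 m or horizontal distance between long_b_mid and deep1 below 0.005 m) and (horizontal distance between short_a_mid and shallow0 below 0.005 m or horizontal distance between short_a_mid and shallow1 below 0.005 m) and height (world z) of each of short_a_mid, short_b_mid below 0.059 m and (horizontal distance between short_b_mid and shallow0 below 0.005 m or horizontal distance between short_b_mid and shallow1 below 0.005 m) and value of joint bridge below 0.02 m), for 0.2 s.
At the end, for the whole second after the job is handed in: All four pins stand upright right down in their row's holes (within 5 mm of its axis, tilt under 0.12 rad); the bridge rests with its pointers within 6.5 mm of the middle of the red bands, held by the fingers (over 3 N), not against a pin. Bystanders moved under 20 mm ((horizontal distance between long_a_mid and deep0 below 0.005 m or horizontal distance between long_a_mid and deep1 below 0.005 m) and height (world z) of each of long_a_mid, long_b_mid below 0.049 m and angle between each of long_a_mid, long_b_mid, short_a_mid, short_b_mid's own z axis and vertical below 0.12 rad and (horizontal distance between long_b_mid and deep0 below 0.005 m or horizontal distance between long_b_mid and deep1 below 0.005 m) and (horizontal distance between short_a_mid and shallow0 below 0.005 m or horizontal distance between short_a_mid and shallow1 below 0.005 m) and height (world z) of each of short_a_mid, short_b_mid below 0.059 m and (horizontal distance between short_b_mid and shallow0 below 0.005 m or horizontal distance between short_b_mid and shallow1 below 0.005 m) and x of pointer in the frame of mark between -0.0065 and 0.0065 m and velocity of joint bridge between -0.01 and 0.01 m/s and contact force between the fingers and bridge above 3 N and contact force between bridge and long_a below 0.5 N and contact force between bridge and long_b below 0.5 N and contact force between bridge and short_a below 0.5 N and contact force between bridge and short_b below 0.5 N); the arm keeps its last pose, push and grip.
It fails at once if the bin is moved by more than 20 mm (distance of bin from where it was at the start of the episode above 0.02 m).
It fails at once if the tin is moved by more than 20 mm (distance of tin from where it was at the start of the episode above 0.02 m).
It fails at once if the screwdriver is moved by more than 20 mm (distance of screwdriver from where it was at the start of the episode above 0.02 m).
It also fails if it takes over 72 s, if anything falls off the work surface, if the arm or the gripper's body presses on something with over 40 N, if the wrist force passes 120 N, or if a joint passes its speed limit or range.

## Working session

There is one attempt and no reset: what is moved stays moved. The work goes in short steps, Python scripts to look and compute and a tool call to move; the robot and the scene stay as the last step left them, time stands still between calls to the robot, and variables do not carry over. Pictures are saved under pics/ and viewed, at most 10 in all, crops included, and the job is handed in when it is done.

Besides the shell and the picture viewer there is one more tool, called as name(argument=value, ...) on one line, values as JSON. step_arm: Moves the arm, as the interface text tells. Shifts and turns lie within -1 to 1; 1 stands for 0.1 m of shift or 90 degrees of turn. Its arguments: {"type":"object","properties":{"plan":{"type":"array"},"grip_force":{"type":"number"}},"required":["plan"]}

```bash
mkdir -p pics
cat > h.py <<'E'
import numpy as np, cv2, pickle
from station import telemetry, viewer, hand_in, ctrl
from scipy.spatial.transform import Rotation as Ro
def shot(name):
    o=telemetry.get_obs(); c=viewer.camera(name)
    if name=="wrist":
        T=np.eye(4); e=np.array(o["eef_rot"])
        T[:3,:3]=e if e.ndim==2 else Ro.from_euler("xyz",e).as_matrix(); T[:3,3]=o["ee_pos"]
        M=np.linalg.inv(T@np.array(c["tool_from_camera"])); c["R"],c["t"]=M[:3,:3],M[:3,3]
    return c
def K(c): return np.array([[c["fx"],0,c["cx"]],[0,c["fy"],c["cy"]],[0,0,1]])
def cloud(c):
    "world xyz per pixel (nan where no depth)"
    h,w=c["z_map"].shape; u,v=np.meshgrid(np.arange(w),np.arange(h))
    p=cv2.undistortPoints(np.stack([u,v],-1).reshape(-1,1,2).astype(np.float64),K(c),np.array(c["dist"]))[:,0]
    z=c["z_map"].reshape(-1,1).astype(float); z[z==0]=np.nan
    X=np.c_[p*z,z]; return ((X-np.ravel(c["t"]))@np.array(c["R"])).reshape(h,w,3)
def onplane(c,uv,z):
    p=cv2.undistortPoints(np.array(uv,float).reshape(-1,1,2),K(c),np.array(c["dist"]))[:,0]
    R=np.array(c["R"]); d=np.c_[p,np.ones(len(p))]@R; o=-R.T@np.ravel(c["t"])
    return o+d*((z-o[2])/d[:,2])[:,None]
def proj(c,X):
    return cv2.projectPoints(np.array(X,float).reshape(-1,1,3),cv2.Rodrigues(np.array(c["R"]))[0],np.ravel(c["t"]).astype(float),K(c),np.array(c["dist"],float))[0][:,0]
def save(c,f): cv2.imwrite("pics/"+f,cv2.cvtColor(c["img"],cv2.COLOR_RGB2BGR))
E
python3 - <<'E'
from h import *
o=telemetry.get_obs(); print(o, ctrl.tcp_to_tips)
cs={n:shot(n) for n in("top","side")}
ims=[]
for n,c in cs.items():
    im=cv2.cvtColor(c["img"],cv2.COLOR_RGB2BGR).copy(); cv2.imwrite(f"pics/{n}0.png",cv2.resize(im,(800,600)))
    P=cloud(c)
    for t in("long_a_mid","short_a_mid","handle","fixture","bin","tin","screwdriver","pointer"):
        for r in viewer.recognise(t,c)[:5]:
            l,tp,rr,b=map(int,r["rect"]); q=P[tp:b+1,l:rr+1].reshape(-1,3)
            print(n,t,round(r["score"],2),np.round(r["rect"]),np.round(np.nanmedian(q,0),3),np.round(np.nanmax(q[:,2]),3))
pickle.dump(cs,open("c0.pkl","wb"))
E
```

```text
{'time_s': 0.0, 'qpos': array([-1.32159956e+00,  3.00455400e-01,  1.52159438e+00,  1.90636393e-06,
        1.32072210e+00, -6.65991750e-02]), 'joint_vel': array([-0.00026563, -0.00084318,  0.00088294,  0.00152364,  0.00065979,
       -0.00192129]), 'tau': array([ 1.93064084e-04, -5.31810522e+01, -3.52739167e+01,  7.07167760e-02,
        2.44114827e-02, -9.92695573e-05]), 'ee_pos': array([ 0.17075043, -0.52255571,  0.22188931]), 'eef_rot': array([-3.14041617e+00, -8.03194512e-05,  3.15795417e-01]), 'force': array([-0.17357112,  0.90078024,  0.33829384]), 'moment': array([-0.04220958,  0.01227612,  0.00640434]), 'grip_force': 0.0, 'grip_width': 0.09409702165485795} 0.017
top long_a_mid 0.69 [395. 212. 414. 221.] [ 0.479 -0.343  0.02 ] 0.073
top long_a_mid 0.62 [231. 199. 238. 208.] [0.511 0.112 0.076] 0.083
top long_a_mid 0.52 [382. 197. 400. 203.] [ 0.524 -0.302  0.04 ] 0.074
top long_a_mid 0.48 [400. 172. 415. 181.] [ 0.588 -0.352  0.037] 0.074
top long_a_mid 0.39 [374. 216. 384. 222.] [ 0.471 -0.271  0.054] 0.075
top handle 0.6 [201. 141. 267. 170.] [0.642 0.118 0.01 ] 0.125
top fix
[... 637 characters left out ...]
288. 317.] [ 0.694 -0.307  0.002] 0.029
side handle 0.51 [284. 167. 303. 221.] [0.64  0.146 0.011] 0.124
side fixture 0.79 [208. 167. 304. 230.] [0.534 0.088 0.011] 0.124
side bin 0.57 [298. 136. 347. 171.] [0.649 0.408 0.022] 0.065
side tin 0.89 [256. 110. 282. 152.] [0.452 0.413 0.069] 0.152
side tin 0.62 [208. 170. 304. 234.] [0.544 0.067 0.011] 0.124
side screwdriver 0.56 [214. 293. 288. 316.] [ 0.681 -0.307  0.002] 0.029
side screwdriver 0.54 [209. 171. 303. 235.] [0.543 0.063 0.011] 0.124
side screwdriver 0.4 [285. 167. 296. 224.] [0.638 0.109 0.013] 0.124
side pointer 0.52 [283. 167. 295. 222.] [0.635 0.113 0.013] 0.124
side pointer 0.36 [208. 166. 306. 234.] [0.54  0.082 0.01 ] 0.124
```

View pics/top0.png

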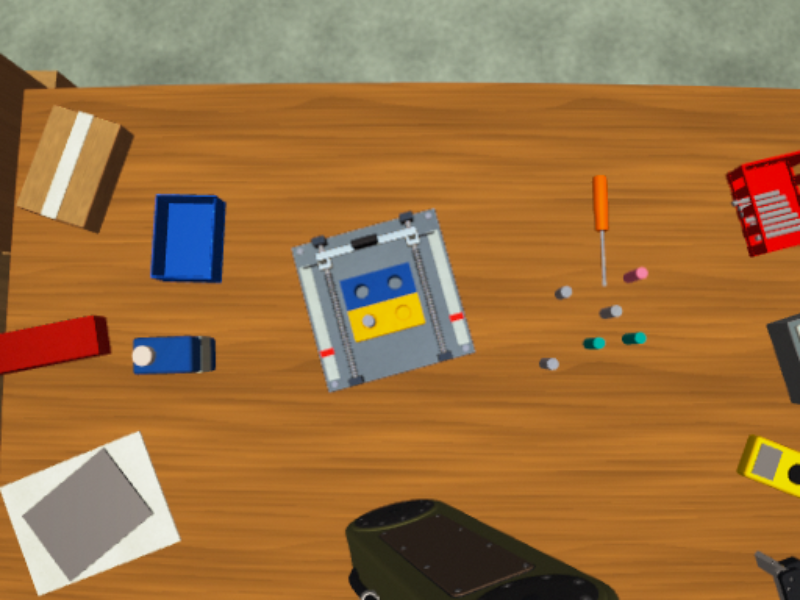

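View pics/side0.png

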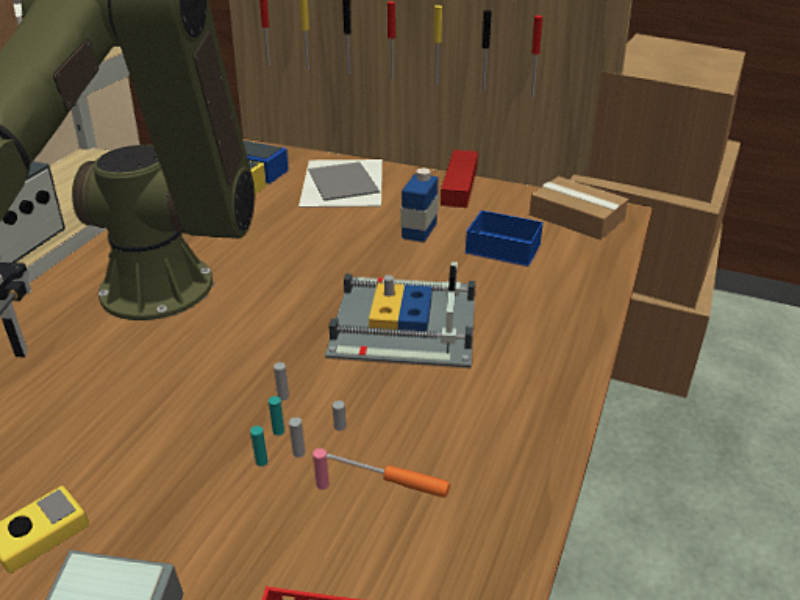

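The grey candidates in top0 (800x600 pixels) are:
- (565,292): short, seen at (339,415) in the side view.
- (612,312): long.
- (549,364): long.

The look-alikes to leave alone are pink at (637,274) and turquoise at (595,343) and (634,338). Red bands are at (327,352) and (457,317).

Run:
```python
from h import *
cs=pickle.load(open("c0.pkl","rb"))
for n,c in cs.items():
    P=cloud(c); hsv=cv2.cvtColor(c["img"],cv2.COLOR_RGB2HSV)
    m=((P[...,2]>.02)&(P[...,2]<.09)&(P[...,0]>.4)&(P[...,0]<.65)&(P[...,1]>-.42)&(P[...,1]<-.2)).astype(np.uint8)
    k,L=cv2.connectedComponents(m)
    for i in range(1,k):
        q=P[L==i]
        if len(q)<15: continue
        top=np.nanpercentile(q[:,2],97); s=hsv[L==i]
        tq=q[q[:,2]>top-.006]
        print(n,"pin top",top.round(3),"med",np.median(tq[:,:2],0).round(4),"all mid",((np.nanmax(q,0)+np.nanmin(q,0))/2).round(3)[:2],"HSV",np.median(s,0),len(q),len(tq))
    reg=(P[...,0]>.38)&(P[...,0]<.72)&(P[...,1]>-.06)&(P[...,1]<.27)
    H,S,V=[hsv[...,i].astype(int) for i in range(3)]
    blk={"blue":(H>105)&(H<130)&(S>150)&(P[...,2]>.035),"yel":(H>18)&(H<32)&(S>180)&(P[...,2]>.035)}
    for kx,mm in blk.items():
        mm=mm&reg&(P[...,2]<.06)&(P[...,2]>.042); q=P[mm]; r=cv2.minAreaRect(q[:,:2].astype(np.float32)*1000); print(n,kx,r,np.median(q,0).round(4))
    mm=reg&((H<6)|(H>174))&(S>150)&(V>100); k,L=cv2.connectedComponents(mm.astype(np.uint8))
    for i in range(1,k):
        q=P[L==i]; 
        if len(q)>4: v,u=np.nonzero(L==i); print(n,"red",onplane(c,[[u.mean(),v.mean()]],.011).round(4),q.mean(0).round(4),len(q))
    q=P[reg&(P[...,2]>.105)&(V<70)]; print(n,"handle",q.mean(0).round(4),((q.max(0)+q.min(0))/2).round(4),len(q))
    q=P[reg&(P[...,2]>.073)&(P[...,2]<.09)&(P[...,0]<.56)]; print(n,"short_b",np.median(q,0),len(q))
```

```text
top pin top 0.071 med [ 0.5899 -0.3538] all mid [ 0.589 -0.354] HSV [173.  136.  199.5] 84 43
top pin top 0.053 med [ 0.5592 -0.2287] all mid [ 0.559 -0.228] HSV [108.  18. 172.] 60 37
top pin top 0.072 med [ 0.526  -0.3083] all mid [ 0.525 -0.307] HSV [ 13.  24. 148.] 85 44
top pin top 0.072 med [ 0.4789 -0.3493] all mid [ 0.48  -0.349] HSV [ 87. 255. 133.] 90 48
top pin top 0.072 med [ 0.4706 -0.2775] all mid [ 0.471 -0.277] HSV [ 87. 255. 158.] 70 45
top pin top 0.073 med [ 0.4349 -0.204 ] all mid [ 0.435 -0.206] HSV [110.  20. 181.] 23 22
top blue ((565.8328857421875, 95.86610412597656), (52.3746452331543, 123.1416244506836), 16.076345443725586) [0.5675 0.0946 0.0448]
top yel ((512.6798095703125, 80.75040435791016), (53.21592712402344, 123.72482299804688), 15.831117630004883) [0.5115 0.0778 0.0447]
top red [[ 0.5158 -0.0428  0.011 ]] [ 0.5156 -0.0426  0.0137] 33
top red [[0.4501 0.1867 0.011 ]] [0.4501 0.1863 0.0134] 33
top handle [0.6316 0.1145 0.1194] [0.6322 0.1148 0.1151] 79
top short_b [0.50392033 0.1098721  0.07921087] 45
side pin top 0.072 med [ 0.4336 -0.2056] all mid [ 0
[... 298 characters left out ...]
7.] 145 45
side pin top 0.073 med [ 0.4787 -0.3511] all mid [ 0.479 -0.351] HSV [ 87. 177.  78.] 163 45
side pin top 0.073 med [ 0.5883 -0.3572] all mid [ 0.588 -0.355] HSV [174. 114. 119.] 161 50
side blue ((565.677978515625, 93.87059020996094), (53.84164810180664, 129.43727111816406), 16.24210548400879) [0.5662 0.089  0.0447]
side yel ((511.9960632324219, 77.64968872070312), (50.92888641357422, 126.32138061523438), 16.029376983642578) [0.5145 0.0656 0.0447]
side red [[0.4463 0.1964 0.011 ]] [0.4478 0.193  0.0134] 6
side red [[ 0.5136 -0.0398  0.011 ]] [ 0.5152 -0.0431  0.0139] 20
side handle [0.6349 0.1067 0.119 ] [0.6336 0.1116 0.115 ] 46
side short_b [0.5049491  0.10394767 0.07838669] 28
```

step_arm(plan=[{"rz": 0.0234, "claw": 0.2}, {"dx": 0.379, "dy": -0.259, "claw": 0.47}, {"dx": 0.379, "dy": -0.259, "claw": 0.47}, {"dx": 0.379, "dy": -0.259, "claw": 0.47}, {"dx": 0.379, "dy": -0.259, "claw": 0.47}, {"dx": 0.379, "dy": -0.259, "claw": 0.47}, {"dx": 0.379, "dy": -0.259, "claw": 0.47}, {"dx": 0.379, "dy": -0.259, "claw": 0.47}, {"dx": 0.379, "dy": -0.259, "claw": 0.47}, {"dx": 0.379, "dy": -0.259, "claw": 0.47}], grip_force=25)

```text
$.plan[0]: bad value
```

```bash
cat > w.py <<'E'
from h import *
import sys
def delta(x,y,z=None):
    o=telemetry.get_obs(); T=Ro.from_euler("xyz",o["eef_rot"]).as_matrix(); p=np.array(o["ee_pos"])
    d=np.array([x,y,p[2] if z is None else z])-p
    print("tcp",p.round(4),"rpy",np.round(o["eef_rot"],4),"w",round(o["grip_width"],4),"F",np.round(o["force"],1),"gf",round(o["grip_force"],1),"t",round(o["time_s"],2),"| d_tool units",(T.T@d*10).round(3))
def pintops(c,zt,tol=.006,box=None):
    P=cloud(c); hsv=cv2.cvtColor(c["img"],cv2.COLOR_RGB2HSV)
    m=(abs(P[...,2]-zt)<tol)
    k,L=cv2.connectedComponents(m.astype(np.uint8)); out=[]
    for i in range(1,k):
        q=P[L==i]
        if len(q)<60: continue
        v,u=np.nonzero(L==i); cn=np.c_[u,v].astype(np.float32)
        rect=cv2.minAreaRect(q[:,:2].astype(np.float32)*1000)
        cc=np.median(q,0); print("top",q.mean(0).round(4),"rect c",np.round(rect[0],1),"size",np.round(rect[1],1),"uv",cn.mean(0).round(),"HSV",np.median(hsv[L==i],0),len(q))
E
python3 - <<'E'
from w import *
delta(.4345,-.2045,.16)
c=shot("wrist"); save(c,"w1.png"); pintops(c,.07); pintops(c,.05)
E
```

```text
tcp [ 0.1708 -0.5228  0.2224] rpy [ 3.1416 -0.      0.3158] w 0.0944 F [0.6 0.4 0.1] gf 0.0 t 0.9 | d_tool units [ 3.495 -2.207  0.624]
top [ 0.3817 -0.6728  0.0699] rect c [ 395.3 -685.3] size [46.2 93.4] uv [457.  36.] HSV [ 54.  18. 142.] 1863
top [ 0.2183 -0.799   0.0699] rect c [ 217.3 -798.7] size [  5.3 144.5] uv [482. 213.] HSV [ 11. 157.  38.] 993
top [ 0.071  -0.6494  0.07  ] rect c [  67.8 -648.6] size [ 8.3 47.1] uv [322. 280.] HSV [ 16.  49. 116.] 182
top [ 0.3815 -0.6657  0.0501] rect c [ 377.9 -688. ] size [119.6  47.5] uv [438.  39.] HSV [20. 26. 61.] 551
top [ 0.2319 -0.7992  0.0499] rect c [ 227.  -798.9] size [  4.5 187.6] uv [476. 197.] HSV [ 11. 154.  37.] 1129
top [ 0.0675 -0.6482  0.05  ] rect c [  62.6 -647.7] size [12.3 54.9] uv [317. 274.] HSV [ 15.  49. 114.] 175
```

View pics/w1.png

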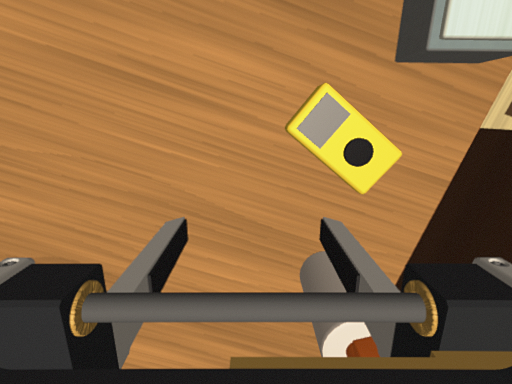

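The move was refused because every row needs all its keys, so the arm has not moved. The wrist view shows only the bench, a yellow meter at (345,140) and the fingers at (175,230) and (330,230).

step_arm(plan=[{"dx": 0, "dy": 0, "dz": 0, "rx": 0, "ry": 0, "rz": 0.0234, "claw": 0.47}, {"dx": 0.379, "dy": -0.259, "dz": 0, "rx": 0, "ry": 0, "rz": 0, "claw": 0.47}, {"dx": 0.379, "dy": -0.259, "dz": 0, "rx": 0, "ry": 0, "rz": 0, "claw": 0.47}, {"dx": 0.379, "dy": -0.259, "dz": 0, "rx": 0, "ry": 0, "rz": 0, "claw": 0.47}, {"dx": 0.379, "dy": -0.259, "dz": 0, "rx": 0, "ry": 0, "rz": 0, "claw": 0.47}, {"dx": 0.379, "dy": -0.259, "dz": 0, "rx": 0, "ry": 0, "rz": 0, "claw": 0.47}, {"dx": 0.379, "dy": -0.259, "dz": 0, "rx": 0, "ry": 0, "rz": 0, "claw": 0.47}, {"dx": 0.379, "dy": -0.259, "dz": 0, "rx": 0, "ry": 0, "rz": 0, "claw": 0.47}, {"dx": 0.379, "dy": -0.259, "dz": 0, "rx": 0, "ry": 0, "rz": 0, "claw": 0.47}, {"dx": 0.2, "dy": -0.15, "dz": 0, "rx": 0, "ry": 0, "rz": 0, "claw": 0.47}], grip_force=25)

```text
time_s: 1.95
ee_pos: [0.4218, -0.2178, 0.2226]
eef_rot: [3.141, -0.001, 0.281]
force: [-0.1, -0.7, -0.7]
grip_width: 0.0498
grip_force: 0.0
```

Run:
```python
from w import *
delta(.4345,-.2045,.16)
c=shot("wrist"); save(c,"w2.png"); pintops(c,.07); print(); pintops(c,.05)
```

```text
tcp [ 0.4218 -0.2178  0.2226] rpy [ 3.1414e+00 -5.0000e-04  2.8100e-01] w 0.0498 F [-0.1 -0.7 -0.7] gf 0.0 t 1.95 | d_tool units [ 0.158 -0.092  0.626]
top [ 0.5848 -0.3525  0.0697] rect c [ 585.2 -353.5] size [18.9 21. ] uv [419.  73.] HSV [174.  92. 251.] 360
top [ 0.5207 -0.3082  0.07  ] rect c [ 520.8 -308.7] size [18.6 19.7] uv [357. 120.] HSV [ 36.  12. 203.] 281
top [ 0.467  -0.2783  0.0701] rect c [ 466.6 -278.6] size [19.1 19.1] uv [315. 159.] HSV [ 85. 180. 199.] 246
top [ 0.4319 -0.2002  0.0703] rect c [ 431.7 -200.2] size [18.5 17.8] uv [242. 169.] HSV [103.   5. 205.] 228
top [ 0.476  -0.3478  0.0698] rect c [ 475.4 -348.7] size [19.5 19. ] uv [374. 168.] HSV [ 85. 185. 194.] 253
top [ 0.0809 -0.0316  0.0688] rect c [ 79.5 -28.4] size [19.2 17.1] uv [ 67. 365.] HSV [26. 97. 84.] 77

top [0.5151 0.0595 0.0456] rect c [514.3  61.9] size [56.2 89.4] uv [36. 29.] HSV [ 26. 189. 249.] 3726
top [ 0.5545 -0.2289  0.0501] rect c [ 554.6 -229.1] size [18.9 19.2] uv [297.  70.] HSV [113.  11. 207.] 272
top [ 0.5818 -0.3466  0.0499] rect c [ 582.6 -348.1] size [19.5  9.7] uv [402.  76.] HSV [176. 121. 122.] 100
top [ 0.4421 -0.0223  0.0464] rect c [442.  -21.9] size [12.8 23.1] uv [102. 117.] HSV [87. 24. 95.] 241
top [ 0.4767 -0.3414  0.0505] rect c [ 476.2 -343.4] size [ 8.9 19.3] uv [363. 163.] HSV [ 86.  189.5  80. ] 64
top [ 0.0777 -0.0154  0.0498] rect c [ 78.6 -13.4] size [29.4  5.2] uv [ 64. 353.] HSV [27. 98. 73.] 156
```

View pics/w2.png

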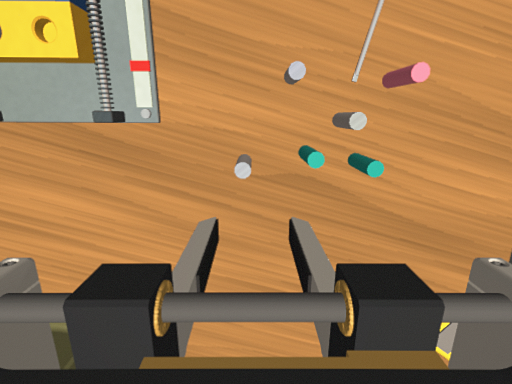

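The chosen grey long pin is at (242,169). The other long one is at (357,120), the short at (297,70), and the turquoise and pink pins are clearly separate.

step_arm(plan=[{"dx": 0.148, "dy": -0.128, "dz": 0.35, "rx": 0, "ry": 0, "rz": 0, "claw": 0.47}, {"dx": 0, "dy": 0, "dz": 0.4, "rx": 0, "ry": 0, "rz": 0, "claw": 0.47}, {"dx": 0, "dy": 0, "dz": 0.37, "rx": 0, "ry": 0, "rz": 0, "claw": 0.47}, {"dx": 0, "dy": 0, "dz": 0, "rx": 0, "ry": 0, "rz": 0, "claw": 0.47}])

```text
time_s: 2.4
ee_pos: [0.4291, -0.2027, 0.1069]
eef_rot: [-3.136, 0.005, 0.279]
force: [-0.1, -0.5, 0.3]
grip_width: 0.0497
grip_force: 0.0
```

Run:
```python
from w import *
delta(.4345,-.2045,.056)
c=shot("wrist"); save(c,"w3.png"); pintops(c,.07);print(); pintops(c,.05)
```

```text
tcp [ 0.4291 -0.2027  0.1069] rpy [-3.1364  0.0051  0.2792] w 0.0497 F [-0.1 -0.5  0.3] gf 0.0 t 2.4 | d_tool units [0.049 0.035 0.508]
top [ 0.5209 -0.3077  0.0697] rect c [ 520.9 -308.7] size [19.1 20.9] uv [432. 139.] HSV [ 34.  16. 202.] 761
top [ 0.4673 -0.2776  0.0699] rect c [ 466.9 -278.6] size [19.8 19.3] uv [364. 197.] HSV [ 85. 185. 194.] 584
top [ 0.4763 -0.3472  0.0695] rect c [ 476.1 -348.7] size [20.7 19.7] uv [453. 210.] HSV [ 85. 187. 191.] 646
top [ 0.4322 -0.2001  0.0701] rect c [ 431.5 -200.2] size [19.4 18.9] uv [253. 212.] HSV [ 45.   5. 204.] 524

top [ 0.5545 -0.2286  0.05  ] rect c [ 554.7 -229.1] size [19.4 19.3] uv [337.  62.] HSV [ 90.   4. 201.] 675
top [ 0.5827 -0.3467  0.0499] rect c [ 583.4 -347.6] size [19.   8.7] uv [503.  69.] HSV [176. 121. 121.] 351
top [ 0.4429 -0.0228  0.0464] rect c [442.6 -22.4] size [13.5 25.8] uv [ 44. 131.] HSV [80. 21. 95.] 552
top [ 0.5196 -0.3011  0.0502] rect c [ 519.3 -302.7] size [19.1  7.8] uv [408. 136.] HSV [13. 36. 91.] 201
top [ 0.4697 -0.2717  0.0502] rect c [ 468.6 -273.6] size [ 9.4 19.5] uv [349. 185.] HSV [ 86. 188.  87.] 142
top [ 0.4773 -0.3413  0.0501] rect c [ 477.1 -343.6] size [10.3 20.1] uv [431. 199.] HSV [ 86. 189.  81.] 232
top [ 0.439  -0.1983  0.0502] rect c [ 437.7 -198.3] size [ 7.  18.7] uv [253. 196.] HSV [ 13.  36. 114.] 89
```

step_arm(plan=[{"dx": 0.0, "dy": 0.0, "dz": 0.2, "rx": 0, "ry": 0, "rz": 0, "claw": 0.47}, {"dx": 0, "dy": 0, "dz": 0.2, "rx": 0, "ry": 0, "rz": 0, "claw": 0.47}, {"dx": 0, "dy": 0, "dz": 0.1, "rx": 0, "ry": 0, "rz": 0, "claw": 0.47}, {"dx": 0, "dy": 0, "dz": 0, "rx": 0, "ry": 0, "rz": 0, "claw": 0.47}, {"dx": 0, "dy": 0, "dz": 0, "rx": 0, "ry": 0, "rz": 0, "claw": 0.47}])

```text
time_s: 2.95
ee_pos: [0.4317, -0.2042, 0.0619]
eef_rot: [3.14, -0.001, 0.279]
force: [-0.5, -0.4, 1.0]
grip_width: 0.0495
grip_force: 0.0
```

Run:
```python
from w import *
delta(.4325,-.2015,.056)
c=shot("wrist"); save(c,"w4.png"); pintops(c,.07)
```

```text
tcp [ 0.4317 -0.2042  0.0619] rpy [ 3.1404e+00 -1.2000e-03  2.7900e-01] w 0.0495 F [-0.5 -0.4  1. ] gf 0.0 t 2.95 | d_tool units [ 0.016 -0.024  0.059]
top [ 0.5209 -0.3073  0.0696] rect c [ 521.  -308.5] size [19.6 20.2] uv [475. 150.] HSV [ 34.  16. 203.] 1215
top [ 0.4675 -0.2774  0.0698] rect c [ 466.9 -278.6] size [20.1 19.4] uv [387. 221.] HSV [ 85. 186. 193.] 940
top [ 0.4759 -0.3459  0.0693] rect c [ 474.9 -346.9] size [21.5 16.9] uv [496. 237.] HSV [ 85. 186. 190.] 942
top [ 0.4326 -0.2     0.07  ] rect c [ 431.5 -200.2] size [20.3 19. ] uv [249. 240.] HSV [ 38.   9. 205.] 831
top [ 0.428  -0.1741  0.0701] rect c [ 425.5 -176.6] size [21.5  9.6] uv [207. 236.] HSV [ 18.  36. 133.] 227
top [ 0.4443 -0.2296  0.0703] rect c [ 440.6 -228.7] size [ 9.4 21.1] uv [301. 235.] HSV [ 18.  36. 134.] 228
```

View pics/w4.png

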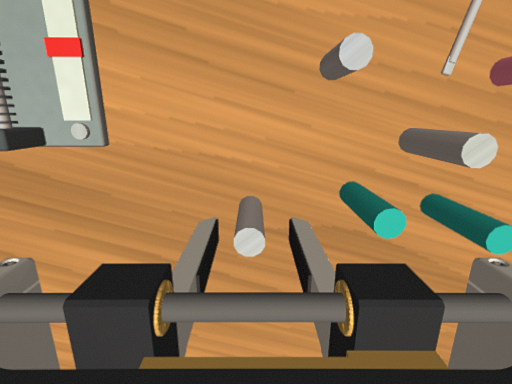

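The pin top at (250,240) is between the fingertips at (217,235) and (290,235), so I'm closing.

step_arm(plan=[{"dx": 0.01, "dy": -0.015, "dz": 0.06, "rx": 0, "ry": 0, "rz": 0, "claw": 0.47}, {"dx": 0, "dy": 0, "dz": 0, "rx": 0, "ry": 0, "rz": 0, "claw": 0.7}, {"dx": 0, "dy": 0, "dz": 0, "rx": 0, "ry": 0, "rz": 0, "claw": 1}, {"dx": 0, "dy": 0, "dz": 0, "rx": 0, "ry": 0, "rz": 0, "claw": 1}, {"dx": 0, "dy": 0, "dz": 0, "rx": 0, "ry": 0, "rz": 0, "claw": 1}, {"dx": 0, "dy": 0, "dz": 0, "rx": 0, "ry": 0, "rz": 0, "claw": 1}], grip_force=25)

```text
time_s: 3.6
ee_pos: [0.4316, -0.2021, 0.0545]
eef_rot: [3.141, -0.0, 0.279]
force: [-0.1, -0.2, 0.4]
grip_width: 0.0195
grip_force: 25.0
```

step_arm(plan=[{"dx": 0, "dy": 0, "dz": -0.3, "rx": 0, "ry": 0, "rz": 0, "claw": 1}, {"dx": 0, "dy": 0, "dz": -0.6, "rx": 0, "ry": 0, "rz": 0, "claw": 1}, {"dx": 0.26, "dy": -0.352, "dz": 0, "rx": 0, "ry": 0, "rz": 0, "claw": 1}, {"dx": 0.26, "dy": -0.352, "dz": 0, "rx": 0, "ry": 0, "rz": 0, "claw": 1}, {"dx": 0.26, "dy": -0.352, "dz": 0, "rx": 0, "ry": 0, "rz": 0, "claw": 1}, {"dx": 0.26, "dy": -0.352, "dz": 0, "rx": 0, "ry": 0, "rz": 0, "claw": 1}, {"dx": 0.26, "dy": -0.352, "dz": 0, "rx": 0, "ry": 0, "rz": 0, "claw": 1}, {"dx": 0.26, "dy": -0.352, "dz": 0, "rx": 0, "ry": 0, "rz": 0, "claw": 1}, {"dx": 0.26, "dy": -0.352, "dz": 0, "rx": 0, "ry": 0, "rz": 0, "claw": 1}, {"dx": 0.26, "dy": -0.352, "dz": 0, "rx": 0, "ry": 0, "rz": 0, "claw": 1}])

```text
time_s: 4.6
ee_pos: [0.5542, 0.1277, 0.1343]
eef_rot: [3.142, 0.0, 0.279]
force: [0.3, -0.7, -1.4]
grip_width: 0.0192
grip_force: 25.0
```

step_arm(plan=[{"dx": 0, "dy": 0, "dz": 0, "rx": 0, "ry": 0, "rz": 0, "claw": 1}, {"dx": 0, "dy": 0, "dz": 0, "rx": 0, "ry": 0, "rz": 0, "claw": 1}, {"dx": 0, "dy": 0, "dz": 0, "rx": 0, "ry": 0, "rz": 0, "claw": 1}])

```text
time_s: 4.9
ee_pos: [0.5536, 0.1251, 0.1342]
eef_rot: [3.142, 0.001, 0.278]
force: [-0.4, 0.3, -1.0]
grip_width: 0.0192
grip_force: 25.0
```

```bash
cat > s.py <<'E'
from w import *
def red(c):
    P=cloud(c); hsv=cv2.cvtColor(c["img"],cv2.COLOR_RGB2HSV); H,S,V=[hsv[...,i].astype(int) for i in range(3)]
    k,L=cv2.connectedComponents((((H<6)|(H>174))&(S>150)&(V>100)&(abs(P[...,2]-.012)<.008)).astype(np.uint8))
    for i in range(1,k):
        if (L==i).sum()>15: v,u=np.nonzero(L==i); print("red",P[L==i].mean(0).round(4),(u.mean().round(),v.mean().round()),len(u))
def blocks(c):
    P=cloud(c); hsv=cv2.cvtColor(c["img"],cv2.COLOR_RGB2HSV); H,S,V=[hsv[...,i].astype(int) for i in range(3)]
    for n,m in {"blue":(H>105)&(H<130)&(S>140),"yel":(H>18)&(H<32)&(S>150)}.items():
        mm=(m&(abs(P[...,2]-.045)<.006)).astype(np.uint8)
        q=P[mm>0]
        if len(q)>50: r=cv2.minAreaRect(q[:,:2].astype(np.float32)*1000); print(n,np.round(r[0],1),np.round(r[1],1),round(r[2],1))
        # holes: closed non-colour blobs inside the colour
        cs_,hr=cv2.findContours(mm,cv2.RETR_CCOMP,cv2.CHAIN_APPROX_NONE)
        for i,k in enumerate(cs_):
            if hr[0][i][3]>=0 and cv2.contourArea(k)>25:
                W=onplane(c,k[:,0,:],.045); (cx,cy),r=cv2.minEnclosingCircle((W[:,:2]*1000).astype(np.float32)); print(" hole",round(cx,1),round(cy,1),"r",round(r,1),"mid",((W.max(0)+W.min(0))/2).round(4)[:2],"uv",k[:,0].mean(0).round())
E
python3 - <<'E'
from s import *
delta(.555,.126,.11)
c=shot("wrist"); save(c,"w5.png"); blocks(c); red(c)
t=shot("top"); blocks(t); P=cloud(t)
m=(P[...,2]>.1)&(P[...,2]<.175)&(P[...,0]<.6)&(P[...,0]>.5); pintops(t,.159,.008)
save(t,"top5.png")
E
```

```text
tcp [0.5536 0.1251 0.1342] rpy [3.1415e+00 7.0000e-04 2.7840e-01] w 0.0192 F [-0.4  0.3 -1. ] gf 25.0 t 4.9 | d_tool units [ 0.016 -0.005  0.242]
blue [562.2  95.3] [ 55.2 124.6] 16.0
 hole 571.4 68.2 r 12.4 mid [0.5714 0.0682] uv [316. 195.]
yel [512.7  75.1] [ 51.1 117.7] 24.9
 hole 518.8 52.8 r 12.3 mid [0.519  0.0529] uv [314. 247.]
red [0.4483 0.1866 0.0147] (np.float64(178.0), np.float64(259.0)) 149
red [ 0.5123 -0.0419  0.0143] (np.float64(384.0), np.float64(260.0)) 193
blue [627.7 263. ] [475.8 155.4] 83.0
yel [ 397.1 -284.2] [779.4  76.1] 69.5
 hole 521.8 53.1 r 14.2 mid [0.5222 0.0532] uv [257. 199.]
```

View pics/w5.png

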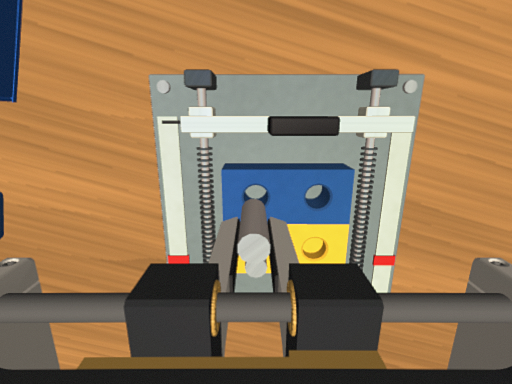

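The held pin's top is at (256,250). The free blue hole under it is at (256,192), deep0 is at (316,195) and the shallow hole is at (314,247). I'll measure the held pin in the same image and in fresh views.

Run:
```python
from s import *
c=shot("wrist"); P=cloud(c); t=shot("top"); s=shot("side")
for n,cc in(("w",c),("t",t),("s",s)):
    P=cloud(cc)
    print(n)
    for lo,hi in((.143,.156),(.09,.105),(.08,.09)):
        m=((P[...,2]>lo)&(P[...,2]<hi)&(abs(P[...,0]-.553)<.035)&(abs(P[...,1]-.125)<.03)); m=m&(np.hypot(P[...,0]-.553,P[...,1]-.125)<.0135)
        q=P[m]
        if len(q)>10: r=cv2.minAreaRect(q[:,:2].astype(np.float32)*1000); print(lo,len(q),q.mean(0).round(4),np.round(r[0],1),np.round(r[1],1))
```

```text
w
0.143 1024 [0.5553 0.1262 0.1499] [554.  126.2] [19.9 21.9]
0.09 145 [0.5612 0.1284 0.0979] [559.8 127.9] [ 7.4 19.3]
0.08 73 [0.561  0.1286 0.0859] [559.9 127.7] [ 7. 19.]
t
s
0.09 21 [0.5579 0.1192 0.0961] [558.7 118.5] [15.2  8.6]
0.08 14 [0.5588 0.1191 0.0853] [559.2 118. ] [15.3  7.3]
```

step_arm(plan=[{"dx": 0, "dy": 0, "dz": 0.15, "rx": 0, "ry": 0, "rz": 0, "claw": 1}, {"dx": 0, "dy": 0, "dz": 0.15, "rx": 0, "ry": 0, "rz": 0, "claw": 1}, {"dx": 0, "dy": 0, "dz": 0.05, "rx": 0, "ry": 0, "rz": 0, "claw": 1}, {"dx": 0, "dy": 0, "dz": 0.03, "rx": 0, "ry": 0, "rz": 0, "claw": 1}, {"dx": 0, "dy": 0, "dz": 0.03, "rx": 0, "ry": 0, "rz": 0, "claw": 1}, {"dx": 0, "dy": 0, "dz": 0, "rx": 0, "ry": 0, "rz": 0, "claw": 1}])

```text
time_s: 5.75
ee_pos: [0.5541, 0.1254, 0.0935]
eef_rot: [3.141, -0.0, 0.279]
force: [0.7, -4.3, -3.4]
grip_width: 0.0198
grip_force: 25.0
```

step_arm(plan=[{"dx": 0, "dy": 0.01, "dz": 0.05, "rx": 0, "ry": 0, "rz": 0, "claw": 1}, {"dx": 0, "dy": 0, "dz": 0.05, "rx": 0, "ry": 0, "rz": 0, "claw": 1}, {"dx": 0, "dy": 0, "dz": 0.05, "rx": 0, "ry": 0, "rz": 0, "claw": 1}, {"dx": 0, "dy": 0, "dz": 0.05, "rx": 0, "ry": 0, "rz": 0, "claw": 1}, {"dx": 0, "dy": 0, "dz": 0, "rx": 0, "ry": 0, "rz": 0, "claw": 1}])

```text
time_s: 6.25
ee_pos: [0.5539, 0.1251, 0.0725]
eef_rot: [-3.141, 0.001, 0.279]
force: [0.4, -2.0, -2.1]
grip_width: 0.0198
grip_force: 25.0
```

step_arm(plan=[{"dx": 0, "dy": 0.005, "dz": 0.04, "rx": 0, "ry": 0, "rz": 0, "claw": 1}, {"dx": 0, "dy": 0, "dz": 0.03, "rx": 0, "ry": 0, "rz": 0, "claw": 1}, {"dx": 0, "dy": 0, "dz": 0, "rx": 0, "ry": 0, "rz": 0, "claw": 1}, {"dx": 0, "dy": 0, "dz": 0, "rx": 0, "ry": 0, "rz": 0, "claw": 0.7}, {"dx": 0, "dy": 0, "dz": 0, "rx": 0, "ry": 0, "rz": 0, "claw": 0.55}, {"dx": 0, "dy": 0, "dz": 0, "rx": 0, "ry": 0, "rz": 0, "claw": 0.55}])

```text
time_s: 6.85
ee_pos: [0.5545, 0.1245, 0.0667]
eef_rot: [3.142, -0.001, 0.279]
force: [-1.5, -0.3, 0.0]
grip_width: 0.0395
grip_force: 0.0
```

step_arm(plan=[{"dx": 0, "dy": 0, "dz": -0.4, "rx": 0, "ry": 0, "rz": 0, "claw": 0.55}, {"dx": 0, "dy": 0, "dz": -0.45, "rx": 0, "ry": 0, "rz": 0, "claw": 0.5}, {"dx": -0.189, "dy": 0.453, "dz": 0, "rx": 0, "ry": 0, "rz": 0, "claw": 0.5}, {"dx": -0.189, "dy": 0.453, "dz": 0, "rx": 0, "ry": 0, "rz": 0, "claw": 0.5}, {"dx": -0.189, "dy": 0.453, "dz": 0, "rx": 0, "ry": 0, "rz": 0, "claw": 0.5}, {"dx": -0.189, "dy": 0.453, "dz": 0, "rx": 0, "ry": 0, "rz": 0, "claw": 0.5}, {"dx": -0.189, "dy": 0.453, "dz": 0, "rx": 0, "ry": 0, "rz": 0, "claw": 0.5}, {"dx": -0.189, "dy": 0.453, "dz": 0, "rx": 0, "ry": 0, "rz": 0, "claw": 0.5}, {"dx": -0.189, "dy": 0.453, "dz": 0, "rx": 0, "ry": 0, "rz": 0, "claw": 0.5}, {"dx": -0.189, "dy": 0.453, "dz": 0, "rx": 0, "ry": 0, "rz": 0, "claw": 0.5}])

```text
time_s: 7.85
ee_pos: [0.5083, -0.2676, 0.1518]
eef_rot: [3.141, -0.001, 0.279]
force: [0.4, -0.6, 0.1]
grip_width: 0.0471
grip_force: 0.0
```

step_arm(plan=[{"dx": 0, "dy": 0.4, "dz": 0, "rx": 0, "ry": 0, "rz": 0, "claw": 0.5}, {"dx": 0, "dy": 0, "dz": 0, "rx": 0, "ry": 0, "rz": 0, "claw": 0.5}, {"dx": 0, "dy": 0, "dz": 0, "rx": 0, "ry": 0, "rz": 0, "claw": 0.5}])

```text
time_s: 8.15
ee_pos: [0.5196, -0.3043, 0.1511]
eef_rot: [-3.141, 0.0, 0.278]
force: [0.7, 0.7, 0.1]
grip_width: 0.047
grip_force: 0.0
```

Run:
```python
from s import *
delta(.5215,-.309,.056)
c=shot("wrist"); pintops(c,.07)
t=shot("top"); print("top cam"); pintops(t,.079,.006); pintops(shot("side"),.079,.006)
cv2.imwrite("pics/top6.png",cv2.resize(cv2.cvtColor(t["img"][120:260,180:310],cv2.COLOR_RGB2BGR),(520,560)))
```

```text
tcp [ 0.5196 -0.3043  0.1511] rpy [-3.1412e+00  2.0000e-04  2.7790e-01] w 0.047 F [0.7 0.7 0.1] gf 0.0 t 8.15 | d_tool units [0.005 0.051 0.951]
top [ 0.5864 -0.3533  0.0701] rect c [ 586.1 -353.7] size [19.5 19.1] uv [329. 145.] HSV [174.  89. 251.] 421
top [ 0.5219 -0.309   0.0702] rect c [ 521.3 -308.9] size [19.5 18.8] uv [260. 199.] HSV [ 45.   5. 201.] 366
top [ 0.4688 -0.2855  0.0696] rect c [ 467.8 -285.8] size [18.9  5.7] uv [222. 242.] HSV [ 85. 182. 187.] 83
top [ 0.4758 -0.3463  0.07  ] rect c [ 474.3 -346.4] size [20.4 12.8] uv [283. 251.] HSV [ 85. 184. 193.] 231
top cam
top [0.1664 1.1068 0.0787] rect c [ 134.6 1107.9] size [987.5  36.4] uv [266.  65.] HSV [ 17. 105.  87.] 424
top [1.276  1.7383 0.0787] rect c [1279.9 1735.9] size [ 36.6 221.8] uv [491.  60.] HSV [ 10. 140.  58.] 89
top [0.8793 1.0932 0.0789] rect c [ 873.6 1092. ] size [ 37.8 488.4] uv [410.  87.] HSV [ 14. 120.  77.] 275
top [-0.5367  0.1512  0.0791] rect c [-537.3  152.5] size [ 19.6 197.4] uv [ 16. 121.] HSV [ 33.  20. 116.] 104
top [0.4538 0.407  0.0789] rect c [464.8 425.2] size [118.5  53.5] uv [268. 134.] HSV [25. 35. 92.] 75
top [ 0.0441 -0.044   0.0788] rect c [ 42.9 -41.6] size [167.4  65. ] uv [ 97. 173.] HSV [30. 82. 53.] 188
top [ 0.4459 -0.6686  0.0784] rect c [ 446.1 -663.9] size [138.5  79.3] uv [ 68. 371.] HSV [ 66.  23. 219.] 1651
```

step_arm(plan=[{"dx": 0, "dy": 0.048, "dz": 0.2, "rx": 0, "ry": 0, "rz": 0, "claw": 0.5}, {"dx": 0, "dy": 0, "dz": 0.3, "rx": 0, "ry": 0, "rz": 0, "claw": 0.5}, {"dx": 0, "dy": 0, "dz": 0.3, "rx": 0, "ry": 0, "rz": 0, "claw": 0.5}, {"dx": 0, "dy": 0, "dz": 0.15, "rx": 0, "ry": 0, "rz": 0, "claw": 0.5}, {"dx": 0, "dy": 0, "dz": 0, "rx": 0, "ry": 0, "rz": 0, "claw": 0.5}, {"dx": 0, "dy": 0, "dz": 0, "rx": 0, "ry": 0, "rz": 0, "claw": 0.7}, {"dx": 0, "dy": 0, "dz": 0, "rx": 0, "ry": 0, "rz": 0, "claw": 1}, {"dx": 0, "dy": 0, "dz": 0, "rx": 0, "ry": 0, "rz": 0, "claw": 1}, {"dx": 0, "dy": 0, "dz": 0, "rx": 0, "ry": 0, "rz": 0, "claw": 1}])

```text
time_s: 9.2
ee_pos: [0.5215, -0.3088, 0.0574]
eef_rot: [3.14, -0.001, 0.279]
force: [-0.1, -0.9, 6.5]
grip_width: 0.0193
grip_force: 25.0
```

Run:
```python
from s import *
delta(.5714,.0672,.14)
t=shot("top")
P=cloud(t); m=(abs(P[...,2]-.079)<.006)&(abs(P[...,0]-.53)<.06)&(abs(P[...,1]-.1)<.08)
k,L=cv2.connectedComponents(m.astype(np.uint8))
for i in range(1,k): print(P[L==i].mean(0).round(4),(L==i).sum())
```

```text
tcp [ 0.5215 -0.3088  0.0574] rpy [ 3.1405e+00 -9.0000e-04  2.7900e-01] w 0.0193 F [-0.1 -0.9  6.5] gf 25.0 t 9.2 | d_tool units [ 1.516 -3.477 -0.829]
[0.558  0.1269 0.0792] 46
[0.5051 0.1101 0.0798] 45
```

step_arm(plan=[{"dx": 0, "dy": 0, "dz": -0.3, "rx": 0, "ry": 0, "rz": 0, "claw": 1}, {"dx": 0, "dy": 0, "dz": -0.5, "rx": 0, "ry": 0, "rz": 0, "claw": 1}, {"dx": 0.19, "dy": -0.434, "dz": 0, "rx": 0, "ry": 0, "rz": 0, "claw": 1}, {"dx": 0.19, "dy": -0.434, "dz": 0, "rx": 0, "ry": 0, "rz": 0, "claw": 1}, {"dx": 0.19, "dy": -0.434, "dz": 0, "rx": 0, "ry": 0, "rz": 0, "claw": 1}, {"dx": 0.19, "dy": -0.434, "dz": 0, "rx": 0, "ry": 0, "rz": 0, "claw": 1}, {"dx": 0.19, "dy": -0.434, "dz": 0, "rx": 0, "ry": 0, "rz": 0, "claw": 1}, {"dx": 0.19, "dy": -0.434, "dz": 0, "rx": 0, "ry": 0, "rz": 0, "claw": 1}, {"dx": 0.19, "dy": -0.434, "dz": 0, "rx": 0, "ry": 0, "rz": 0, "claw": 1}, {"dx": 0.19, "dy": -0.434, "dz": 0, "rx": 0, "ry": 0, "rz": 0, "claw": 1}])

```text
time_s: 10.25
ee_pos: [0.5715, 0.069, 0.1366]
eef_rot: [3.142, -0.0, 0.279]
force: [0.6, -0.8, -1.8]
grip_width: 0.0192
grip_force: 25.0
```

step_arm(plan=[{"dx": 0, "dy": 0, "dz": 0, "rx": 0, "ry": 0, "rz": 0, "claw": 1}, {"dx": 0, "dy": 0, "dz": 0, "rx": 0, "ry": 0, "rz": 0, "claw": 1}, {"dx": 0, "dy": 0, "dz": 0, "rx": 0, "ry": 0, "rz": 0, "claw": 1}])

```text
time_s: 10.55
ee_pos: [0.5715, 0.0662, 0.1364]
eef_rot: [3.142, 0.0, 0.278]
force: [0.0, -0.4, -2.1]
grip_width: 0.0193
grip_force: 25.0
```

Run:
```python
from s import *
delta(.5716,.067,.1)
o=telemetry.get_obs(); c=shot("wrist"); blocks(c); save(c,"w7.png")
p=o["ee_pos"]; P=cloud(c); m=(abs(P[...,2]-p[2]-.0135)<.006)&(np.hypot(P[...,0]-p[0],P[...,1]-p[1])<.013); q=P[m]; print("pin",q.mean(0).round(4),cv2.minAreaRect(q[:,:2].astype(np.float32)*1000))
```

```text
tcp [0.5715 0.0662 0.1364] rpy [3.1415e+00 4.0000e-04 2.7840e-01] w 0.0193 F [ 0.  -0.4 -2.1] gf 25.0 t 10.55 | d_tool units [ 0.003 -0.007  0.364]
blue [562.1  95.8] [ 54.9 124.2] 16.0
 hole 546.6 128.7 r 21.6 mid [0.5465 0.128 ] uv [187. 203.]
yel [508.4  87.6] [ 50.6 116.1] 6.6
pin [0.5721 0.0672 0.1493] ((570.9776611328125, 67.33246612548828), (20.024755477905273, 21.487720489501953), 10.575441360473633)
```

step_arm(plan=[{"dx": 0, "dy": -0.003, "dz": 0.15, "rx": 0, "ry": 0, "rz": 0, "claw": 1}, {"dx": 0, "dy": 0, "dz": 0.14, "rx": 0, "ry": 0, "rz": 0, "claw": 1}, {"dx": 0, "dy": 0, "dz": 0.05, "rx": 0, "ry": 0, "rz": 0, "claw": 1}, {"dx": 0, "dy": 0, "dz": 0.03, "rx": 0, "ry": 0, "rz": 0, "claw": 1}, {"dx": 0, "dy": 0, "dz": 0.03, "rx": 0, "ry": 0, "rz": 0, "claw": 1}, {"dx": 0, "dy": 0, "dz": 0, "rx": 0, "ry": 0, "rz": 0, "claw": 1}])

```text
time_s: 11.2
ee_pos: [0.5716, 0.0673, 0.0964]
eef_rot: [-3.142, -0.0, 0.279]
force: [0.4, 0.1, -1.4]
grip_width: 0.02
grip_force: 25.0
```

Clean entry, so I'm seating it.

step_arm(plan=[{"dx": 0, "dy": 0, "dz": 0.05, "rx": 0, "ry": 0, "rz": 0, "claw": 1}, {"dx": 0, "dy": 0, "dz": 0.05, "rx": 0, "ry": 0, "rz": 0, "claw": 1}, {"dx": 0, "dy": 0, "dz": 0.05, "rx": 0, "ry": 0, "rz": 0, "claw": 1}, {"dx": 0, "dy": 0, "dz": 0.05, "rx": 0, "ry": 0, "rz": 0, "claw": 1}, {"dx": 0, "dy": 0, "dz": 0.05, "rx": 0, "ry": 0, "rz": 0, "claw": 1}, {"dx": 0, "dy": 0, "dz": 0.02, "rx": 0, "ry": 0, "rz": 0, "claw": 1}, {"dx": 0, "dy": 0, "dz": 0, "rx": 0, "ry": 0, "rz": 0, "claw": 1}])

```text
time_s: 11.9
ee_pos: [0.5714, 0.0673, 0.0691]
eef_rot: [-3.141, 0.001, 0.279]
force: [-0.4, -1.0, -2.2]
grip_width: 0.0194
grip_force: 25.0
```

step_arm(plan=[{"dx": 0, "dy": 0, "dz": 0, "rx": 0, "ry": 0, "rz": 0, "claw": 0.7}, {"dx": 0, "dy": 0, "dz": 0, "rx": 0, "ry": 0, "rz": 0, "claw": 0.55}, {"dx": 0, "dy": 0, "dz": 0, "rx": 0, "ry": 0, "rz": 0, "claw": 0.55}, {"dx": 0, "dy": 0, "dz": -0.3, "rx": 0, "ry": 0, "rz": 0, "claw": 0.55}, {"dx": 0, "dy": 0, "dz": -0.3, "rx": 0, "ry": 0, "rz": 0, "claw": 0.5}, {"dx": -0.14, "dy": 0.4, "dz": 0, "rx": 0, "ry": 0, "rz": 0, "claw": 0.5}, {"dx": -0.14, "dy": 0.4, "dz": 0, "rx": 0, "ry": 0, "rz": 0, "claw": 0.5}, {"dx": -0.14, "dy": 0.4, "dz": 0, "rx": 0, "ry": 0, "rz": 0, "claw": 0.5}, {"dx": -0.14, "dy": 0.4, "dz": 0, "rx": 0, "ry": 0, "rz": 0, "claw": 0.5}, {"dx": -0.14, "dy": 0.4, "dz": 0, "rx": 0, "ry": 0, "rz": 0, "claw": 0.5}])

```text
time_s: 12.9
ee_pos: [0.5591, -0.1459, 0.1298]
eef_rot: [3.141, -0.001, 0.279]
force: [0.6, -0.2, 0.3]
grip_width: 0.0471
grip_force: 0.0
```

step_arm(plan=[{"dx": -0.14, "dy": 0.4, "dz": 0, "rx": 0, "ry": 0, "rz": 0, "claw": 0.5}, {"dx": -0.137, "dy": 0.4, "dz": 0, "rx": 0, "ry": 0, "rz": 0, "claw": 0.5}, {"dx": 0, "dy": 0, "dz": 0.1, "rx": 0, "ry": 0, "rz": 0, "claw": 0.5}, {"dx": 0, "dy": 0, "dz": 0, "rx": 0, "ry": 0, "rz": 0, "claw": 0.5}, {"dx": 0, "dy": 0, "dz": 0, "rx": 0, "ry": 0, "rz": 0, "claw": 0.5}])

```text
time_s: 13.4
ee_pos: [0.5548, -0.2279, 0.1194]
eef_rot: [-3.141, 0.0, 0.28]
force: [-0.7, -0.1, 0.8]
grip_width: 0.0472
grip_force: 0.0
```

Run:
```python
from s import *
delta(.555,-.229,.036)
pintops(shot("wrist"),.05)
t=shot("top")
P=cloud(t); m=(abs(P[...,2]-.079)<.006)&(abs(P[...,0]-.53)<.08)&(abs(P[...,1]-.1)<.08)
k,L=cv2.connectedComponents(m.astype(np.uint8))
for i in range(1,k): print(P[L==i].mean(0).round(4),(L==i).sum())
```

```text
tcp [ 0.5548 -0.2279  0.1194] rpy [-3.141e+00  4.000e-04  2.798e-01] w 0.0472 F [-0.7 -0.1  0.8] gf 0.0 t 13.4 | d_tool units [-0.001  0.012  0.834]
top [ 0.556  -0.229   0.0501] rect c [ 555.4 -229.3] size [19.6 19. ] uv [256. 202.] HSV [ 50.   4. 198.] 399
top [ 0.5883 -0.3463  0.0502] rect c [ 587.6 -347.9] size [ 9.1 19.3] uv [393. 204.] HSV [176. 121. 128.] 168
top [ 0.4443 -0.0227  0.0466] rect c [444.  -21.8] size [13.3 24.9] uv [ 15. 251.] HSV [77. 21. 93.] 322
top [ 0.475  -0.2763  0.0482] rect c [ 474.3 -277. ] size [ 6.  17.2] uv [279. 289.] HSV [ 86. 189.  98.] 76
[0.5746 0.0693 0.0795] 44
[0.5582 0.1269 0.0794] 45
[0.505  0.1099 0.08  ] 45
```

Both long pins are seated, tops at 0.0795. Next I grip the short one.

step_arm(plan=[{"dx": 0.004, "dy": 0.012, "dz": 0.3, "rx": 0, "ry": 0, "rz": 0, "claw": 0.5}, {"dx": 0, "dy": 0, "dz": 0.3, "rx": 0, "ry": 0, "rz": 0, "claw": 0.5}, {"dx": 0, "dy": 0, "dz": 0.23, "rx": 0, "ry": 0, "rz": 0, "claw": 0.5}, {"dx": 0, "dy": 0, "dz": 0, "rx": 0, "ry": 0, "rz": 0, "claw": 0.5}, {"dx": 0, "dy": 0, "dz": 0, "rx": 0, "ry": 0, "rz": 0, "claw": 0.7}, {"dx": 0, "dy": 0, "dz": 0, "rx": 0, "ry": 0, "rz": 0, "claw": 1}, {"dx": 0, "dy": 0, "dz": 0, "rx": 0, "ry": 0, "rz": 0, "claw": 1}, {"dx": 0, "dy": 0, "dz": 0, "rx": 0, "ry": 0, "rz": 0, "claw": 1}])

```text
time_s: 14.3
ee_pos: [0.5559, -0.23, 0.0375]
eef_rot: [3.141, -0.001, 0.279]
force: [0.4, 0.7, 4.0]
grip_width: 0.0193
grip_force: 25.0
```

step_arm(plan=[{"dx": 0, "dy": 0, "dz": -0.3, "rx": 0, "ry": 0, "rz": 0, "claw": 1}, {"dx": 0, "dy": 0, "dz": -0.45, "rx": 0, "ry": 0, "rz": 0, "claw": 1}, {"dx": 0.07, "dy": -0.469, "dz": -0.1, "rx": 0, "ry": 0, "rz": 0, "claw": 1}, {"dx": 0.07, "dy": -0.469, "dz": 0, "rx": 0, "ry": 0, "rz": 0, "claw": 1}, {"dx": 0.07, "dy": -0.469, "dz": 0, "rx": 0, "ry": 0, "rz": 0, "claw": 1}, {"dx": 0.07, "dy": -0.469, "dz": 0, "rx": 0, "ry": 0, "rz": 0, "claw": 1}, {"dx": 0.07, "dy": -0.469, "dz": 0, "rx": 0, "ry": 0, "rz": 0, "claw": 1}, {"dx": 0.07, "dy": -0.469, "dz": 0, "rx": 0, "ry": 0, "rz": 0, "claw": 1}, {"dx": 0, "dy": 0, "dz": 0, "rx": 0, "ry": 0, "rz": 0, "claw": 1}, {"dx": 0, "dy": 0, "dz": 0, "rx": 0, "ry": 0, "rz": 0, "claw": 1}])

```text
time_s: 15.3
ee_pos: [0.5183, 0.0529, 0.1218]
eef_rot: [3.141, -0.0, 0.281]
force: [-0.8, -0.7, -1.2]
grip_width: 0.0195
grip_force: 25.0
```

Run:
```python
from s import *
delta(.5186,.0522,.0845)
o=telemetry.get_obs(); c=shot("wrist"); blocks(c)
p=o["ee_pos"]; P=cloud(c); m=(abs(P[...,2]-p[2]-.0135)<.006)&(np.hypot(P[...,0]-p[0],P[...,1]-p[1])<.013); q=P[m]; print("pin",q.mean(0).round(4),cv2.minAreaRect(q[:,:2].astype(np.float32)*1000))
```

```text
tcp [0.5183 0.0529 0.1218] rpy [ 3.1413e+00 -5.0000e-04  2.8110e-01] w 0.0195 F [-0.8 -0.7 -1.2] gf 25.0 t 15.3 | d_tool units [0.    0.008 0.373]
blue [561.7  95.6] [ 53.4 124.2] 16.1
 hole 568.5 66.9 r 14.7 mid [0.5685 0.0672] uv [255. 143.]
 hole 550.5 129.4 r 19.2 mid [0.5505 0.1293] uv [181. 143.]
yel [509.   80.6] [ 54.  125.1] 16.2
 hole 492.9 112.0 r 21.5 mid [0.4931 0.112 ] uv [186. 209.]
pin [0.5188 0.0539 0.1347] ((517.866455078125, 53.060935974121094), (20.42388153076172, 21.5502872467041), 17.767770767211914)
```

step_arm(plan=[{"dx": 0, "dy": 0.006, "dz": 0.15, "rx": 0, "ry": 0, "rz": 0, "claw": 1}, {"dx": 0, "dy": 0, "dz": 0.15, "rx": 0, "ry": 0, "rz": 0, "claw": 1}, {"dx": 0, "dy": 0, "dz": 0.06, "rx": 0, "ry": 0, "rz": 0, "claw": 1}, {"dx": 0, "dy": 0, "dz": 0.03, "rx": 0, "ry": 0, "rz": 0, "claw": 1}, {"dx": 0, "dy": 0, "dz": 0.04, "rx": 0, "ry": 0, "rz": 0, "claw": 1}, {"dx": 0, "dy": 0, "dz": 0, "rx": 0, "ry": 0, "rz": 0, "claw": 1}])

```text
time_s: 15.95
ee_pos: [0.5186, 0.0514, 0.0784]
eef_rot: [-3.142, 0.0, 0.279]
force: [0.0, -0.6, -0.8]
grip_width: 0.0195
grip_force: 25.0
```

step_arm(plan=[{"dx": 0, "dy": 0, "dz": 0.05, "rx": 0, "ry": 0, "rz": 0, "claw": 1}, {"dx": 0, "dy": 0, "dz": 0.05, "rx": 0, "ry": 0, "rz": 0, "claw": 1}, {"dx": 0, "dy": 0, "dz": 0, "rx": 0, "ry": 0, "rz": 0, "claw": 1}, {"dx": 0, "dy": 0, "dz": 0, "rx": 0, "ry": 0, "rz": 0, "claw": 0.7}, {"dx": 0, "dy": 0, "dz": 0, "rx": 0, "ry": 0, "rz": 0, "claw": 0.55}, {"dx": 0, "dy": 0, "dz": 0, "rx": 0, "ry": 0, "rz": 0, "claw": 0.55}, {"dx": 0, "dy": 0, "dz": -0.3, "rx": 0, "ry": 0, "rz": 0, "claw": 0.55}, {"dx": 0, "dy": 0, "dz": -0.45, "rx": 0, "ry": 0, "rz": 0, "claw": 0.5}, {"dx": 0, "dy": 0, "dz": -0.45, "rx": 0, "ry": 0, "rz": 0, "claw": 0.5}])

```text
time_s: 16.85
ee_pos: [0.5181, 0.0517, 0.1899]
eef_rot: [-3.141, 0.001, 0.279]
force: [0.6, -0.3, 0.5]
grip_width: 0.0469
grip_force: 0.0
```

```bash
cat > chk.py <<'E'
from s import *
def chk():
  for n in("top","side"):
    t=shot(n); P=cloud(t); m=(P[...,2]>.06)&(P[...,2]<.083)&(abs(P[...,0]-.53)<.08)&(abs(P[...,1]-.09)<.07)
    k,L=cv2.connectedComponents(m.astype(np.uint8))
    for i in range(1,k):
        q=P[L==i]
        if len(q)>8: z=np.percentile(q[:,2],95); print(n,q[q[:,2]>z-.006].mean(0).round(4),z.round(4),len(q))
  return t
E
python3 - <<'E'
from chk import *
delta(.5186,.0522,.2)
chk(); c=shot("wrist"); P=cloud(c); save(c,"w8.png"); red(c); blocks(c)
hsv=cv2.cvtColor(c["img"],cv2.COLOR_RGB2HSV); m=(P[...,2]>.112)&(P[...,2]<.13)&(P[...,0]>.58)&(hsv[...,2]<80)
q=P[m]; print("handle",q.mean(0).round(4),cv2.minAreaRect(q[:,:2].astype(np.float32)*1000),len(q))
E
```

```text
tcp [0.5181 0.0517 0.1899] rpy [-3.1414e+00  8.0000e-04  2.7900e-01] w 0.0469 F [ 0.6 -0.3  0.5] gf 0.0 t 16.85 | d_tool units [ 0.006 -0.004 -0.101]
side [0.5048 0.1072 0.0788] 0.0816 51
side [0.558  0.1236 0.0786] 0.081 49
side [0.5213 0.0493 0.0783] 0.0808 51
side [0.5748 0.0663 0.0793] 0.0809 59
red [0.447  0.1862 0.0147] (np.float64(140.0), np.float64(203.0)) 147
red [ 0.5124 -0.0421  0.0144] (np.float64(321.0), np.float64(202.0)) 148
blue [561.7  95.8] [ 53.6 124.1] 16.0
 hole 569.1 67.0 r 14.4 mid [0.5691 0.0675] uv [253. 139.]
 hole 550.9 127.8 r 18.3 mid [0.5514 0.1281] uv [197. 140.]
yel [508.2  80.4] [ 54.2 124.8] 15.9
 hole 512.7 50.4 r 18.0 mid [0.5129 0.0511] uv [253. 189.]
 hole 495.1 111.5 r 19.1 mid [0.4951 0.1112] uv [200. 190.]
handle [0.6283 0.114  0.1217] ((628.7344360351562, 114.30616760253906), (11.730748176574707, 43.45747375488281), 15.865406036376953) 979
```

View pics/w8.png

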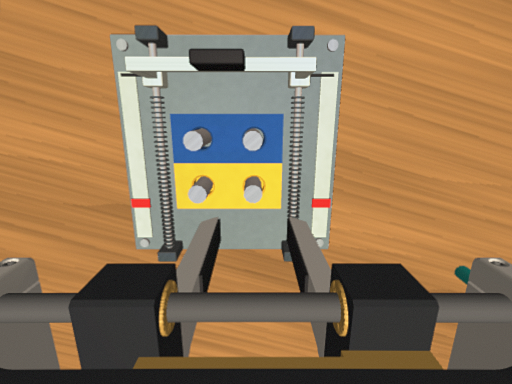

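All four pins stand seated in the picture, at (197,138), (253,139), (202,188) and (253,188). The handle is at (217,60) and the red bands are at (140,203) and (321,202). I'll turn the gripper for the handle.

step_arm(plan=[{"dx": 0, "dy": 0, "dz": 0, "rx": 0, "ry": 0, "rz": -0.095, "claw": 0.5}, {"dx": 0, "dy": 0, "dz": 0, "rx": 0, "ry": 0, "rz": -0.095, "claw": 0.5}, {"dx": 0, "dy": 0, "dz": 0, "rx": 0, "ry": 0, "rz": -0.095, "claw": 0.5}, {"dx": 0, "dy": 0, "dz": 0, "rx": 0, "ry": 0, "rz": -0.095, "claw": 0.5}, {"dx": 0, "dy": 0, "dz": 0, "rx": 0, "ry": 0, "rz": -0.095, "claw": 0.5}, {"dx": 0, "dy": 0, "dz": 0, "rx": 0, "ry": 0, "rz": -0.095, "claw": 0.5}, {"dx": 0, "dy": 0, "dz": 0, "rx": 0, "ry": 0, "rz": -0.095, "claw": 0.5}, {"dx": 0, "dy": 0, "dz": 0, "rx": 0, "ry": 0, "rz": -0.095, "claw": 0.5}, {"dx": 0, "dy": 0, "dz": 0, "rx": 0, "ry": 0, "rz": -0.095, "claw": 0.5}, {"dx": 0, "dy": 0, "dz": 0, "rx": 0, "ry": 0, "rz": -0.095, "claw": 0.5}])

```text
time_s: 18.0
ee_pos: [0.518, 0.0517, 0.187]
eef_rot: [-3.14, -0.0, 1.777]
force: [0.5, 0.2, -0.3]
grip_width: 0.047
grip_force: 0.0
```

step_arm(plan=[{"dx": 0, "dy": 0, "dz": 0, "rx": 0, "ry": 0, "rz": -0.05, "claw": 0.5}, {"dx": 0.1, "dy": 0.41, "dz": 0, "rx": 0, "ry": 0, "rz": 0, "claw": 0.55}, {"dx": 0.1, "dy": 0.41, "dz": 0, "rx": 0, "ry": 0, "rz": 0, "claw": 0.55}, {"dx": 0.1, "dy": 0.41, "dz": 0, "rx": 0, "ry": 0, "rz": 0, "claw": 0.55}, {"dx": 0, "dy": 0, "dz": 0, "rx": 0, "ry": 0, "rz": 0, "claw": 0.55}, {"dx": 0, "dy": 0, "dz": 0, "rx": 0, "ry": 0, "rz": 0, "claw": 0.55}])

```text
time_s: 18.6
ee_pos: [0.628, 0.1145, 0.1862]
eef_rot: [-3.138, -0.0, 1.85]
force: [-0.7, -0.6, 0.1]
grip_width: 0.0426
grip_force: 0.0
```

Run:
```python
from s import *
delta(.6284,.1142,.106)
c=shot("wrist"); P=cloud(c); save(c,"w9.png")
hsv=cv2.cvtColor(c["img"],cv2.COLOR_RGB2HSV); m=(P[...,2]>.112)&(P[...,2]<.13)&(P[...,0]>.58)&(hsv[...,2]<80)
q=P[m]; print("handle",q.mean(0).round(4),cv2.minAreaRect(q[:,:2].astype(np.float32)*1000),len(q))
```

```text
tcp [0.628  0.1145 0.1862] rpy [-3.1385e+00 -4.0000e-04  1.8505e+00] w 0.0426 F [-0.7 -0.6  0.1] gf 0.0 t 18.6 | d_tool units [-0.005  0.005  0.802]
handle [0.6285 0.1173 0.1218] ((629.0860595703125, 115.8917007446289), (10.736802101135254, 42.69704818725586), 16.06060218811035) 622
```

View pics/w9.png

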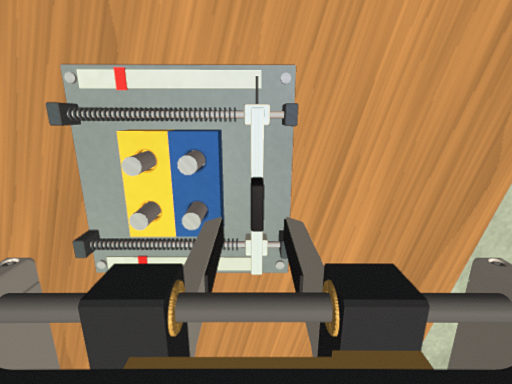

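The handle at (257,205) is centred between the fingers at (220,230) and (287,230). Descending and pinching.

step_arm(plan=[{"dx": 0, "dy": 0.005, "dz": 0.3, "rx": 0, "ry": 0, "rz": 0, "claw": 0.55}, {"dx": 0, "dy": 0, "dz": 0.3, "rx": 0, "ry": 0, "rz": 0, "claw": 0.55}, {"dx": 0, "dy": 0, "dz": 0.2, "rx": 0, "ry": 0, "rz": 0, "claw": 0.55}, {"dx": 0, "dy": 0, "dz": 0, "rx": 0, "ry": 0, "rz": 0, "claw": 0.55}, {"dx": 0, "dy": 0, "dz": 0, "rx": 0, "ry": 0, "rz": 0, "claw": 0.75}, {"dx": 0, "dy": 0, "dz": 0, "rx": 0, "ry": 0, "rz": 0, "claw": 1}, {"dx": 0, "dy": 0, "dz": 0, "rx": 0, "ry": 0, "rz": 0, "claw": 1}, {"dx": 0, "dy": 0, "dz": 0, "rx": 0, "ry": 0, "rz": 0, "claw": 1}, {"dx": 0, "dy": 0, "dz": 0, "rx": 0, "ry": 0, "rz": 0, "claw": 1}], grip_force=40)

```text
time_s: 19.55
ee_pos: [0.6296, 0.1147, 0.1094]
eef_rot: [3.139, 0.0, 1.85]
force: [2.9, 0.0, 4.5]
grip_width: 0.0117
grip_force: 40.0
```

step_arm(plan=[{"dx": 0, "dy": -0.1, "dz": 0, "rx": 0, "ry": 0, "rz": 0, "claw": 1}, {"dx": 0, "dy": -0.2, "dz": 0, "rx": 0, "ry": 0, "rz": 0, "claw": 1}, {"dx": 0, "dy": -0.2, "dz": 0, "rx": 0, "ry": 0, "rz": 0, "claw": 1}, {"dx": 0, "dy": -0.2, "dz": 0, "rx": 0, "ry": 0, "rz": 0, "claw": 1}, {"dx": 0, "dy": -0.2, "dz": 0, "rx": 0, "ry": 0, "rz": 0, "claw": 1}, {"dx": 0, "dy": -0.2, "dz": 0, "rx": 0, "ry": 0, "rz": 0, "claw": 1}, {"dx": 0, "dy": -0.2, "dz": 0, "rx": 0, "ry": 0, "rz": 0, "claw": 1}, {"dx": 0, "dy": -0.1, "dz": 0, "rx": 0, "ry": 0, "rz": 0, "claw": 1}, {"dx": 0, "dy": 0, "dz": 0, "rx": 0, "ry": 0, "rz": 0, "claw": 1}, {"dx": 0, "dy": 0, "dz": 0, "rx": 0, "ry": 0, "rz": 0, "claw": 1}])

```text
time_s: 20.55
ee_pos: [0.4955, 0.0763, 0.1094]
eef_rot: [3.138, 0.0, 1.85]
force: [9.6, 4.3, 0.4]
grip_width: 0.0119
grip_force: 40.0
```

```bash
cat > m.py <<'E'
from chk import *
delta(.4797,.0721,.109)
ux=np.array([np.cos(.279),np.sin(.279),0]); uy=np.array([-ux[1],ux[0],0]); O=np.array([.5464,.09,0])
for n in("top","side","wrist"):
    c=shot(n); P=cloud(c); X=P-O; fx=X@ux; fy=X@uy; hsv=cv2.cvtColor(c["img"],cv2.COLOR_RGB2HSV); H,S,V=[hsv[...,i].astype(int) for i in range(3)]
    z=P[...,2]
    for s in(1,-1):
        reg=(abs(fy*s-.118)<.025)&(abs(fx+.06)<.045)
        r=reg&((H<8)|(H>172))&(S>130)&(V>80)&(z<.03)
        p=reg&(V<70)&(S<120)&(z>.005)&(z<.04)
        if r.sum()>3: print(n,s,"red fx",fx[r].mean().round(4),fx[r].min().round(4),fx[r].max().round(4),r.sum(),end=" ")
        if p.sum()>2: v,u=np.nonzero(p); W=onplane(c,np.c_[u,v],.022)-O; print("ptr fx",np.median(W@ux).round(4),p.sum(),end=" ")
        print()
    if n!="side":
        rows=np.nonzero((abs(fy)<.15)&(abs(fx+.05)<.09)&(z<.13))
        if n=="wrist" or 1:
            v0,v1,u0,u1=rows[0].min(),rows[0].max(),rows[1].min(),rows[1].max()
            im=c["img"][v0:v1,u0:u1]; k=min(800/im.shape[1],600/im.shape[0]); cv2.imwrite(f"pics/m_{n}_{int(telemetry.get_obs()['time_s']*100)}.png",cv2.cvtColor(cv2.resize(im,None,fx=k,fy=k,interpolation=cv2.INTER_CUBIC),cv2.COLOR_RGB2BGR))
            print(n,u0,v0,k)
E
python3 m.py; ls pics
```

```text
tcp [0.4955 0.0763 0.1094] rpy [3.1376e+00 2.0000e-04 1.8497e+00] w 0.0119 F [9.6 4.3 0.4] gf 40.0 t 20.55 | d_tool units [ 0.003 -0.164  0.003]
top 1 red fx -0.0656 -0.0708 -0.0611 14 
top -1 red fx -0.0661 -0.0709 -0.0611 33 
top 190 164 6.722689075630252

side -1 red fx -0.067 -0.072 -0.0609 21 ptr fx -0.0521 29 
wrist 1 red fx -0.0693 -0.0757 -0.0636 413 ptr fx -0.0541 42 

wrist 148 33 2.0408163265306123
m_top_2060.png
m_wrist_2070.png
side0.png
top0.png
top5.png
top6.png
w1.png
w2.png
w3.png
w4.png
w5.png
w7.png
w8.png
w9.png
```

step_arm(plan=[{"dx": 0, "dy": -0.08, "dz": 0, "rx": 0, "ry": 0, "rz": 0, "claw": 1}, {"dx": 0, "dy": -0.073, "dz": 0, "rx": 0, "ry": 0, "rz": 0, "claw": 1}, {"dx": 0, "dy": 0, "dz": 0, "rx": 0, "ry": 0, "rz": 0, "claw": 1}, {"dx": 0, "dy": 0, "dz": 0, "rx": 0, "ry": 0, "rz": 0, "claw": 1}, {"dx": 0, "dy": 0, "dz": 0, "rx": 0, "ry": 0, "rz": 0, "claw": 1}, {"dx": 0, "dy": 0, "dz": 0, "rx": 0, "ry": 0, "rz": 0, "claw": 1}])

```text
time_s: 21.3
ee_pos: [0.4812, 0.0722, 0.1094]
eef_rot: [3.137, 0.0, 1.85]
force: [8.8, 3.3, 0.7]
grip_width: 0.0118
grip_force: 40.0
```

```bash
python3 m.py; python3 -c "
from chk import *
chk()"; cp pics/m_wrist_2*.png /tmp; cp $(ls -t pics/m_wrist*|head -1) pics/wfin.png
```

```text
tcp [0.4812 0.0722 0.1094] rpy [3.1373e+00 3.0000e-04 1.8498e+00] w 0.0118 F [8.8 3.3 0.7] gf 40.0 t 21.3 | d_tool units [ 0.003 -0.014  0.004]
top 1 red fx -0.0659 -0.0712 -0.0606 24 
top -1 red fx -0.0663 -0.0711 -0.0609 34 
top 190 164 6.722689075630252

side -1 red fx -0.0667 -0.0719 -0.0614 20 ptr fx -0.0655 32 
wrist 1 red fx -0.0693 -0.0755 -0.0639 344 ptr fx -0.0693 42 

wrist 167 33 2.0408163265306123
top [0.5757 0.063  0.0795] 0.0818 11
side [0.5056 0.1064 0.0789] 0.0811 47
side [0.5582 0.1225 0.0795] 0.0816 49
side [0.522  0.049  0.0793] 0.0816 53
side [0.5747 0.0659 0.0789] 0.0809 59
```

View pics/wfin.png

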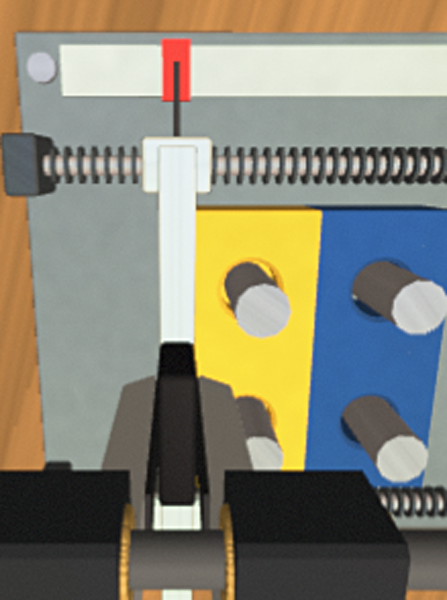

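The pointer at (177,65) lies in the middle of the red band (162 to 190). All four pins are seated and the fingers are holding the handle.

```bash
python3 -c "
from station import hand_in; print(hand_in())"
```

```text
the job is handed in; nothing more can be done
None
```

The job is handed in, with no verdict returned: all four pins stood seated in their rows, and the gripper was holding the bridge at 40 N with the pointers about 1 mm from the middle of the red bands.

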